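# Swing out the phone mount and hold its spring clamp open at the mark

### The arm

A 6-joint arm with a two-finger parallel gripper is mounted at the origin on the work surface. World frame = base frame: x ahead of the robot, y to its left, z up, the work surface at z = 0. Lengths are in mm, angles in rad, forces in N, time in s.
With the tool pointing down it reaches from about 300 to 950 mm from the base axis. Payload 3.1 kg.
Tool frame: the origin (TCP) lies midway between the tips of the shut fingers; the grasp point (between the pads) lies 19 mm behind it; z points along the fingers, y is the line along which they close (so a half turn about z gives the same grasp; the last joint's range is limited). The gripper opens to 85 mm and grips with 20 to 120 N. Pads are 22 mm wide; open, the fingers measure 114 mm over their backs; the gripper's body (76 mm by 85 mm) begins 54 mm behind the grasp point. The pads swing forward as they close: fully open they stand 13 mm farther back than shut.
Start: joints at [1.056, 0.308, 1.634, -0, 1.2, -0.07], TCP at [268.949, 564.18, 231.272] pointing down, gripper open.
Joint ranges: [-3.06, 3.06], [-0.79, 1.96], [0.05, 2.63], [-1.19, 4.34], [0.05, 2.64], [-2.94, 2.94]. Speed limits (rad/s): [2.79, 2.79, 3.14, 3.14, 3.14, 3.14].

### API

Orientations are given as a unit quaternion [w, x, y, z].
In Python, from workcell import r gives the robot as it stands. The module is installed in compiled form; this text tells all that it offers. Calls block until the motion is done:
- r.reach(position, orientation): joint-space move of the TCP to a pose.
- r.line_to(position, velocity=150, orientation=None, stop_force=None): straight line of the TCP; orientation=None keeps the orientation; velocity is the mean speed in mm/s. With stop_force (N) it stops when the force on the tool has changed by that much, and returns True; else False.
- r.move_j(angles): joint-space move.
- r.gripper_open() and r.gripper_close(newtons=None): open the fingers fully, or close them until they stop; newtons is the grip in N (None keeps the last).
- r.hold(seconds).
- r.solve_ik(position, orientation): joint angles nearest the present ones, or None.
- r.read_camera(name): name is "side" or "top" or "wrist"; returns the picture (384x512x3 uint8, red, green, blue); there is no depth.
- r.get_calibration(name): a dict with "fx", "fy", "cx", "cy" (pixels), "k1" (the pictures are not rectified: a ray, as slopes to the right and down, at radius r is drawn at 1 + k1 r^2 times it, then the intrinsics apply), "eye" and "orientation" of the camera in the world; the wrist camera has in their place "tool_from_camera" (4x4, takes a point from camera to tool coordinates, whose origin is the TCP and whose axes are the flange's). Camera axes: x right, y up, looking along -z (the intrinsics and any distortion apply to the point x, -y, -z); pixel columns grow to the right and rows downward; lengths in mm; the calibration is good to about 2 mm. A picture is of the moment at which its call begins: read the wrist's pose just before it. get_calibration takes no time and is no camera call.
A pose or a line that the arm cannot do raises r.PlanningError and nothing moves.
- r.hand_in(): hands the job in; it is judged then, once.
Trained networks look in the newest picture that a camera, given by its name, has taken for a name from the list of things; names that differ only in an ending like _2 or _b are one class to them, and where a whole thing is asked for, a point or a joint stands for the part that bears it (a point fixed in the world has none). Each returns a list of dicts, best first, with "confidence" (0 to 1); they miss things now and then, are a little off and sometimes report something else, mostly with a low value. They report only what shows in the picture. A call takes as long as a camera call.
- r.boxes_of(camera, label): "box" ([centre column, centre row, width, height] in pixels, round what is visible of it).
- r.outline_of(camera, label): "mask" (384x512 bool, what is visible of it) and "box" ([centre column, centre row, width, height] in pixels, round what is visible of it).
Readings, each from a call of its own:
- r.read_time_s(): time.
- r.read_joints(): joint angles.
- r.read_joint_vel(): joint speeds.
- r.read_joint_torque(): joint torques, N m.
- r.read_position(): TCP position.
- r.read_tool_rot(): TCP orientation.
- r.read_wrist_force(): force on the tool from outside, world axes, zero at the start.
- r.read_moment(): the same for the moment, N m.
- r.read_gripper_width(): finger opening in mm.
- r.read_grip_force(): force on a finger pad.
Only numpy, scipy, OpenCV 4.12 (cv2) and the standard library are available. Lean on these libraries where they do the work, as an engineer would, in place of code of your own. Each camera call takes 0.05 s, during which the arm holds its last target. There are 200 camera calls.

### The job

Get the phone mount ready to photograph the shoe on the turntable: swing its arm all the way out from the parked side until it seats in its end detent. Then pull the sprung upper jaw of the phone clamp up until the line engraved on its sliding tongue is level with the top edge of the clamp's back plate, and finish while still holding the jaw there with the gripper, arm still seated, so that I can slip the phone in. Leave the shoes, the phone and everything else on the island where they are.

Things in the scene. Friction and masses are not known exactly. Their poses are not given: they have to be found in the camera images.
- stand: Fixed base of the phone mount: dark steel flange 90 mm across, 8 mm high, screwed to the island; aluminium post 26 mm across; pivot collar and cap on top (40 and 32 mm across, cap's top at 144 mm). Origin: centre of the flange's underside, under the vertical pivot axis. The parked arm (joint 0) points along the stand's own -y, the fully swung-out arm along its own -x.
- swing_arm (a joint): Angle of the arm about the vertical pivot, rad: 0 parked, 1.571 swung out against its end stop; grows clockwise seen from above. Light friction: it stays where left up to about 1.0. From 1.0 to 1.3 a sprung ball resists (about 5 N at bar_mid to push on) and can push it back; past about 1.4 it has clicked over and presses the arm home to the stop; about 2 N sideways at the clamp unseats it.
- bar_mid (a point): Point inside the arm's bar (mid width, mid height, 124 mm above the island), 85 mm from the pivot axis. The bar: level, aluminium, 22 mm wide, 14 mm high, bare between the hub (20 mm from the axis) and the clamp on its outer end (148 to 212 mm). Axes turn with the arm: -y points outward along the bar, -x to the side towards which the arm swings out.
- jaw: Sprung upper jaw of the phone clamp: black block 38 mm thick (x) by 56 mm wide (y, along the bar) by 18 mm high, ribbed top, with a 4 mm lip hanging 9 mm down at its front (-x). Origin: centre of the block's underside, 206 mm above the island when closed; x, y as bar_mid, z up. Slides up only, 45 mm at most; a spring pulls it down: 4 N closed, 10 N at the mark, 13 N at the top.
- mark (a point): Middle of the 2 mm black line across the jaw's flat aluminium tongue (24 mm wide, 4 mm thick), which runs from the jaw's underside down into the back plate. With the jaw closed the line is hidden, 28 mm below the plate's top edge; it moves with the jaw, so it is level with the edge when the jaw has been pulled up 28 mm.
- plate_edge (a point): Middle of the top edge of the clamp's back plate (grey, 64 mm wide, 14 mm thick, 61 mm high), 204 mm above the island; fixed to the arm, axes as bar_mid. The closed jaw's block begins 2 mm above it; fingers straddling the jaw clear the thinner plate. The clamp's lower ledge is fixed to the arm and sticks out 29 mm to -x, 45 to 61 mm below this edge.
- phone: Phone in a black case lying flat, 158 x 78 x 10 mm, near the mount. Origin: centre of its underside, x along its length. To be left alone.
- shoe_posed: Blue low sneaker with white sole standing on the round white turntable (290 mm across, 26 mm high), 275 x 96 x 100 mm; origin under its middle, toe to its +x. To be left alone.
- shoe_waiting: The other blue sneaker, standing on the island at the robot's right, 275 x 96 x 100 mm; origin under its middle, toe to its +x. To be left alone.
- shoe_brush: Wooden shoe brush lying bristles down under the arm's swing, 150 x 48 x 47 mm (x, y, z); origin under its middle. To be left alone.
- polish_tin: Round shoe polish tin, 77 mm across, 24 mm high, beside the mount; origin under its middle. To be left alone.
- spray_can: Shoe spray can, 52 mm across, 184 mm high, standing beyond the mount; origin under its middle. To be left alone.
- shoe_tree: Wooden shoe tree lying flat beyond the shoe on the right, 236 x 74 x 56 mm; origin under its middle, toe block to its +x. To be left alone.

How it is judged:
By the outcome, as a careful person would: the job done as asked, in the order asked, and still so for the second after the job is handed in, while the arm keeps its last pose, push and grip.
It also fails if it takes over 51 s, if anything falls off the work surface, if the arm or the gripper's body presses on something with over 40 N, if the wrist force passes 120 N, or if a joint passes its speed limit or range.

## Working session

There is one attempt and no reset: what is moved stays moved. The work goes in short steps, each a Python script; the robot and the scene stay as the last script left them, time stands still between calls to the robot, and variables do not carry over. Pictures are saved under pics/ and viewed, at most 10 in all, crops included, and the job is handed in when it is done.

```bash
mkdir -p pics; cat > h.py <<'E'
from workcell import r
import numpy as np, cv2
from scipy.spatial.transform import Rotation as R
def q2R(q): return R.from_quat([q[1],q[2],q[3],q[0]]).as_matrix()
def cam(n):
    c=r.get_calibration(n)
    if 'eye' in c: return c,np.array(c['eye'],float),q2R(c['orientation'])
    T=np.array(c['tool_from_camera']); Rt=q2R(r.read_tool_rot()); p=np.array(r.read_position())
    return c,p+Rt@T[:3,3],Rt@T[:3,:3]
def ray(n,u,v):
    c,e,M=cam(n); d=np.array([(u-c['cx'])/c['fx'],(v-c['cy'])/c['fy']]); s=d.copy()
    for _ in range(20): s=d/(1+c['k1']*(s@s))
    return e,M@np.array([s[0],-s[1],-1])
def at_z(n,u,v,z):
    e,d=ray(n,u,v); return e+d*(z-e[2])/d[2]
def proj(n,P):
    c,e,M=cam(n); q=M.T@(np.array(P,float)-e); s=np.array([q[0],-q[1]])/-q[2]; s=s*(1+c['k1']*(s@s))
    return np.array([c['fx']*s[0]+c['cx'],c['fy']*s[1]+c['cy']])
def save(n,f):
    im=r.read_camera(n); cv2.imwrite('pics/'+f,im[:,:,::-1]); return im
E
python3 - <<'E'
from h import *
a=save('side','side1.png');b=save('top','top1.png')
for n in('side','top'):
    c,e,M=cam(n);print(n,e.round(),(-M[:,2]).round(2),c['fx'],c['k1'])
    for l in('stand','swing_arm','jaw','phone','shoe_posed','shoe_brush','polish_tin','spray_can'):
        o=r.boxes_of(n,l); print(l,[(np.round(x['box']).tolist(),round(x['confidence'],2)) for x in o[:2]])
print(r.read_time_s())
E
```

```text
side [ 249. 1262. 1243.] [ 0.18 -0.74 -0.65] 478.1793135261772 -0.05478440167531674
stand [([250.0, 174.0, 45.0, 78.0], 0.86)]
swing_arm [([252.0, 173.0, 46.0, 78.0], 0.66), ([257.0, 161.0, 39.0, 53.0], 0.6)]
jaw []
phone [([265.0, 230.0, 44.0, 20.0], 0.61)]
shoe_posed [([239.0, 328.0, 74.0, 68.0], 0.91)]
shoe_brush [([265.0, 191.0, 17.0, 24.0], 0.77)]
polish_tin [([224.0, 217.0, 18.0, 21.0], 0.69)]
spray_can [([179.0, 231.0, 14.0, 45.0], 0.66)]
top [ 347.   17. 1248.] [ 0.2  -0.01 -0.98] 391.2139571576989 0.030782355461009027
stand [([336.0, 179.0, 96.0, 37.0], 0.65)]
swing_arm [([340.0, 185.0, 83.0, 27.0], 0.59)]
jaw [([372.0, 184.0, 24.0, 14.0], 0.53)]
phone [([265.0, 222.0, 28.0, 52.0], 0.66)]
shoe_posed [([109.0, 235.0, 65.0, 87.0], 0.74)]
shoe_brush [([331.0, 202.0, 47.0, 29.0], 0.72)]
polish_tin [([269.0, 174.0, 20.0, 24.0], 0.63)]
spray_can [([205.0, 133.0, 24.0, 34.0], 0.97)]
0.9
```

View pics/side1.png

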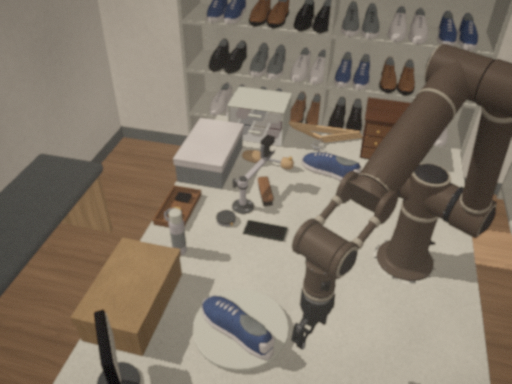

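View pics/top1.png

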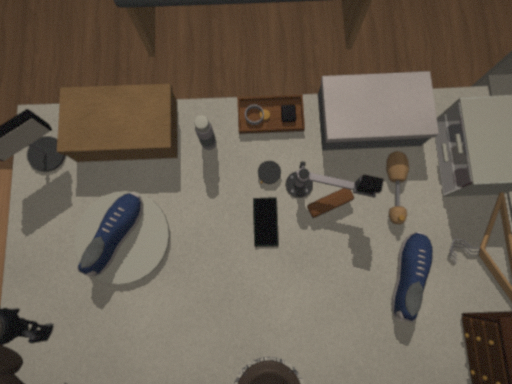

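The side view shows the stand's flange at (243,207) and the clamp at about (267,147). The top view shows the flange at (299,185), the bar running right to the jaw at (370,184), and the brush under the swing at (331,202). I'll zoom in for measurements.

```bash
python3 - <<'E'
import cv2,numpy as np
a=cv2.imread('pics/top1.png')[145:245,240:400];b=cv2.imread('pics/side1.png')[120:220,200:320]
z=lambda i,s:cv2.resize(i,None,fx=s,fy=s,interpolation=cv2.INTER_CUBIC)
A=z(a,5);B=z(b,5)
cv2.imwrite('pics/ztop.png',A);cv2.imwrite('pics/zside.png',B)
E
```

```text
(no output)
```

View pics/ztop.png

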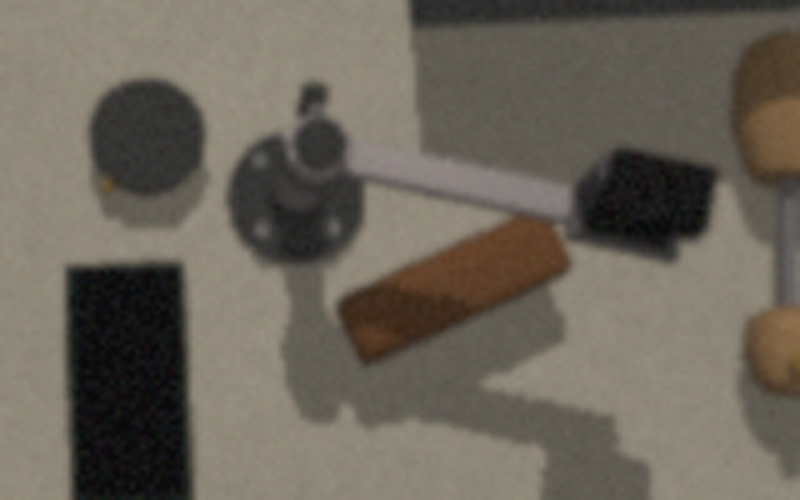

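View pics/zside.png

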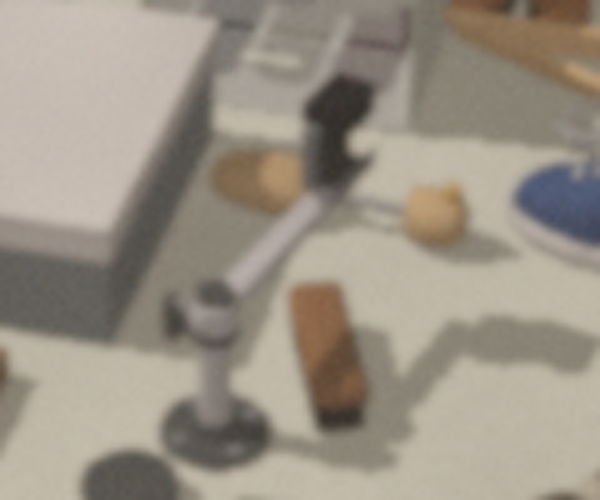

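The zoomed crops show the flange centre at top (299.2,184.8) and side (243,206), the cap centre at (304.2,173.8) and (243.2,178.6), and the jaw top centre at about top (370.4,183.6).

```bash
python3 - <<'E'
from h import *
f=lambda n,u,v,z:(print(n,z,at_z(n,u,v,z).round(1)),at_z(n,u,v,z))[1]
fl=f('top',299,184.6,8);f('side',243,206,8);cp=f('top',304,173.6,144);f('side',243.2,178.6,144)
j=f('top',370.4,183.4,224)
b=[f('top',240+x/5,145+y/5,131) for x,y in((360,160),(560,202))]
d=b[1]-b[0];print('bar deg',np.degrees(np.arctan2(d[1],d[0])),'jaw',np.degrees(np.arctan2(*(j-cp)[[1,0]])),np.linalg.norm((j-cp)[:2]))
print('tin',at_z('top',269.5,172,24),'phone',at_z('top',265,222,10),'can',at_z('top',202,122,184))
print('brush',[at_z('top',240+x/5,145+y/5,47).round() for x,y in((540,212),(570,265),(365,362),(338,300))])
# TCP rot at start
print(q2R(r.read_tool_rot()).round(2))
E
```

```text
top 8 [ 629.9 -131.5    8. ]
side 8 [ 629. -124.    8.]
top 144 [ 631.1 -131.9  144. ]
side 144 [ 628.  -124.9  144. ]
top 224 [ 575.1 -297.3  224. ]
top 131 [ 623.  -156.5  131. ]
top 131 [ 592.4 -271.5  131. ]
bar deg -104.92922671506786 jaw -108.68909352517296 174.5464665586597
tin [672.38718643 -37.03528414  24.        ] phone [512.38900616 -14.77603977  10.        ] can [787.2450569  156.66668826 184.        ]
brush [array([ 605., -280.,   47.]), array([ 570., -296.,   47.]), array([ 515., -163.,   47.]), array([ 555., -149.,   47.])]
[[-0.9   0.43  0.  ]
 [ 0.43  0.9   0.  ]
 [ 0.    0.   -1.  ]]
```

```bash
cat >> h.py <<'E'
PIV=np.array([630.,-128.]); PH0=np.radians(-105)
def frame(th):
    p=PH0-th; return np.array([np.cos(p),np.sin(p)]),np.array([np.sin(p),-np.cos(p)])
def quat(th,s):
    _,t=frame(th); y=s*np.array([t[0],t[1],0]); z=np.array([0,0,-1.]); x=np.cross(y,z)
    q=R.from_matrix(np.c_[x,y,z]).as_quat(); return [q[3],q[0],q[1],q[2]]
def pos(th,rad,tan,z):
    o,t=frame(th); return [*(PIV+rad*o+tan*t),z]
E
python3 - <<'E'
from h import *
print('box edge',at_z('top',325,137,100),at_z('top',325,148,0))
for s in(1,-1):
  for th in(0,.8,1.571):
    for tt in ((th,85,-28,112),(th,180,12,224),(th,85,-40,290)):
      q=r.solve_ik(pos(*tt),quat(th,s)); print(s,th,tt[3],None if q is None else np.round(q,2))
E
```

```text
box edge [ 755.8882332  -210.72242151  100.        ] [ 752.98070293 -227.50251323    0.        ]
1 0 112 None
1 0 224 [-0.55  0.35  1.59 -0.    1.2   2.85]
1 0 290 None
1 0.8 112 [-0.4   0.4   1.78 -0.    0.97 -2.48]
1 0.8 224 [-0.5   0.09  1.91 -0.    1.14 -2.58]
1 0.8 290 [-0.41  0.23  1.61 -0.    1.3  -2.49]
1 1.571 112 [-0.32  0.32  1.88 -0.    0.94 -1.63]
1 1.571 224 [-0.24  0.    2.   -0.    1.14 -1.55]
1 1.571 290 [-0.34  0.13  1.73 -0.    1.28 -1.65]
-1 0 112 [-0.39  0.52  1.6  -0.    1.03 -0.13]
-1 0 224 [-0.55  0.35  1.59 -0.    1.2  -0.29]
-1 0 290 [-0.39  0.38  1.42 -0.    1.34 -0.13]
-1 0.8 112 [-0.4   0.4   1.78 -0.    0.97  0.66]
-1 0.8 224 [-0.5   0.09  1.91 -0.    1.14  0.56]
-1 0.8 290 [-0.41  0.23  1.61 -0.    1.3   0.65]
-1 1.571 112 [-0.32  0.32  1.88 -0.    0.94  1.51]
-1 1.571 224 [-0.24  0.    2.   -0.    1.14  1.59]
-1 1.571 290 [-0.34  0.13  1.73 -0.    1.28  1.49]
```

```bash
python3 - <<'E'
from h import *
p=r.read_position(); r.line_to([p[0],p[1],330],250)
r.gripper_close(20)
r.reach(pos(0,76,-44,300),quat(0,-1))
print(r.line_to(pos(0,76,-44,114),200,stop_force=15),r.read_position(),r.read_time_s())
print(r.line_to(pos(0,76,-20,114),60,stop_force=3),r.read_position(),r.read_wrist_force(),r.read_time_s())
E
```

```text
False [ 654.1185105  -213.24935214  115.67741702] 6.3333
True [ 633.86467302 -207.8177135   114.55869545] [-0.09997705  0.34048771 -0.01368621] 6.7
```

```bash
python3 - <<'E'
from h import *
for th in np.linspace(.2,1.4,7):
    s=r.line_to(pos(th,76,-23,114),60,quat(th,-1),stop_force=25)
    print(round(th,2),s,np.round(r.read_position()),np.round(r.read_wrist_force(),1))
    if s: break
else:
    s=r.line_to(pos(1.571,76,-22,114),40,quat(1.571,-1),stop_force=12); print(s,np.round(r.read_position(),1),np.round(r.read_wrist_force(),1))
print(r.read_time_s())
save('top','top2.png'); im=cv2.imread('pics/top2.png')[145:265,220:380]; cv2.imwrite('pics/ztop2.png',cv2.resize(im,None,fx=5,fy=5,interpolation=cv2.INTER_CUBIC))
E
```

```text
0.2 False [ 617. -206.  114.] [0.7 0.3 0.1]
0.4 False [ 602. -202.  114.] [-0.1 -0.4  1.4]
0.6 False [ 588. -195.  114.] [0.7 0.3 0.2]
0.8 False [ 577. -186.  115.] [ 4.1 -2.5 -1.2]
1.0 False [ 564. -172.  114.] [-0.  -0.6 -0.7]
1.2 False [ 557. -159.  114.] [ 0.3  0.3 -0.6]
1.4 True [ 555. -154.  114.] [-0.4 -3.3  0.7]
9.525
```

View pics/ztop2.png

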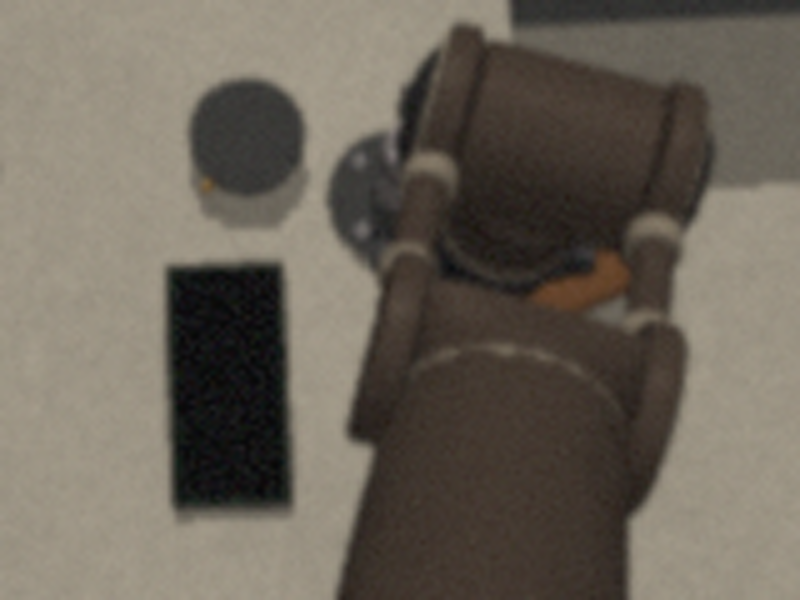

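The top view is blocked by the robot (forearm over the clamp). I'll look from the side and wrist.

```bash
python3 - <<'E'
from h import *
print(np.round(r.read_wrist_force(),1),np.round(r.read_moment(),2),np.round(r.read_position(),1))
a=save('side','side2.png')[100:240,170:330]; b=save('wrist','wrist2.png')
a=cv2.resize(a,None,fx=2.5,fy=2.5,interpolation=cv2.INTER_CUBIC)
h=a.shape[0]; b=cv2.resize(b,(400,h))
cv2.imwrite('pics/c2.png',np.hstack([a,b])[:,:,::-1])
E
```

```text
[ 0.3 -3.6  0.6] [-0.59 -0.04  0.04] [ 554.6 -154.1  114.3]
```

View pics/c2.png

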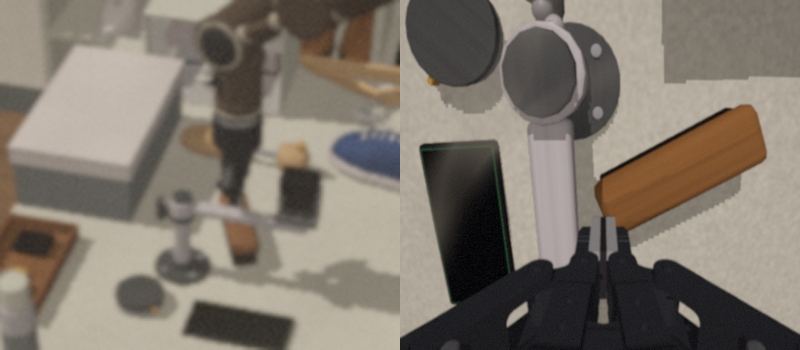

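The side view shows the bar swung toward the robot. The wrist view shows the bar running down from the cap, with the closed fingers at its right side near (600,240). I'll compute the bar's heading.

```bash
python3 - <<'E'
from h import *
def g(x,y,z): return at_z('wrist',(x-400)*1.28,y*384/350,z)[:2]
for a,b in(((529,140),(541,262)),((574,140),(578,240))):
    A,B=g(*a,131),g(*b,131); d=B-A; print(A.round(1),B.round(1),np.degrees(np.arctan2(d[1],d[0])))
print('cap',g(541,74,144),'bar width',np.linalg.norm(g(530,150,131)-g(574.5,150,131)), 'fingers',r.read_position())
p=r.read_position()
_,t=frame(1.3); print('tan off',(np.array(p[:2])-PIV)@t, 'th', 'rad',np.linalg.norm(np.array(p[:2])-PIV))
E
```

```text
[ 607.2 -121.4] [ 549.8 -120.4] 178.9198594583598
[ 605.9 -143.3] [ 559.9 -141.5] 177.7821315006735
cap [ 632.13237525 -132.94704516] bar width 21.834407396021998 fingers [ 554.56155571 -154.05118809  114.27933077]
tan off -25.371427820589183 th rad 79.8099196676288
```

```bash
sed -i 's/^PIV=.*; PH0/PIV=np.array([631.5,-132.]); PH0/' h.py; python3 - <<'E'
from h import *
for th in (1.4,1.48,1.54):
    s=r.line_to(pos(th,76,-23,114),25,quat(th,-1),stop_force=20)
    print(th,s,np.round(r.read_position(),1),np.round(r.read_wrist_force(),1),r.read_time_s())
s=r.line_to(pos(1.571,76,-18,114),25,quat(1.571,-1),stop_force=10); print(s,np.round(r.read_position(),1),np.round(pos(1.571,76,-23,114),1),np.round(r.read_wrist_force(),1))
# back off, lift
p=np.array(r.read_position()); o,t=frame(1.571)
p[:2]-=t*20; r.line_to(p.tolist(),100); p[2]=300; r.line_to(p.tolist(),250)
b=save('wrist','wrist3.png'); print(np.round(r.read_position(),1),r.read_time_s())
E
```

```text
1.4 False [ 554.1 -153.6  114.3] [ -0.8 -16.1  -2.4] 10.0083
1.48 False [ 553.2 -153.3  114.6] [ -3.  -31.9  -4.2] 10.4083
1.54 False [ 552.5 -153.1  114.7] [ -2.9 -43.6  -7.5] 10.75
True [ 552.2 -154.8  114.6] [ 552.1 -134.5  114. ] [-0.7 -7.1  0.1]
[ 545.6 -173.4  297.5] 12.2833
```

View pics/wrist3.png

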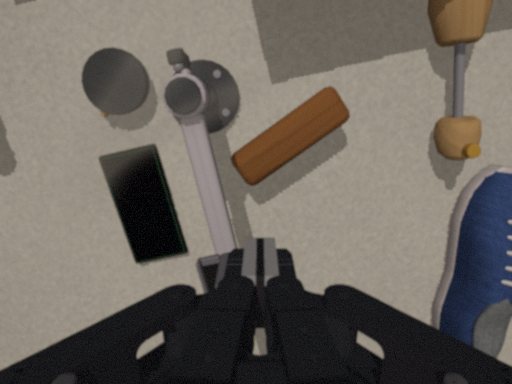

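The wrist view shows the bar from the cap (186,97) to the clamp near (215,265). The push met a hard stop at a heading of about 178°. I'll check whether the arm stayed there after release.

```bash
python3 - <<'E'
from h import *
g=lambda x,y,z: at_z('wrist',x,y,z)[:2]
for a,b in(((183,125),(214,253)),((206,125),(235,247))):
    A,B=g(*a,131),g(*b,131); d=B-A; print(A.round(1),B.round(1),np.degrees(np.arctan2(d[1],d[0])))
print('cap',g(186,97,144))
o,t=frame(1.571);p=np.array(r.read_position())
r.gripper_open(); r.line_to([540,-330,360],250)
im=save('top','top3.png'); cv2.imwrite('pics/z3.png',cv2.resize(im[145:245,240:400],None,fx=5,fy=5,interpolation=cv2.INTER_CUBIC)[:,:,::-1])
for l in('jaw','swing_arm','stand'): print(l,[(np.round(x['box'],1).tolist(),round(x['confidence'],2)) for x in r.boxes_of('top',l)])
im=save('side','side3.png')
print([(np.round(x['box'],1).tolist(),round(x['confidence'],2)) for x in r.boxes_of('side','jaw')], r.read_time_s())
E
```

```text
[ 607.9 -123.1] [ 479.2 -116.6] 177.11220917539455
[ 603.  -143.3] [ 480.4 -138.8] 177.8965104982562
cap [ 630.05909219 -134.9289331 ]
jaw [([308.9, 235.2, 17.0, 24.4], 0.74)]
swing_arm [([307.9, 209.9, 17.2, 70.9], 0.63)]
stand [([303.1, 204.2, 33.9, 84.3], 0.68)]
[([291.7, 174.2, 15.6, 9.1], 0.74)] 14.1833
```

View pics/z3.png

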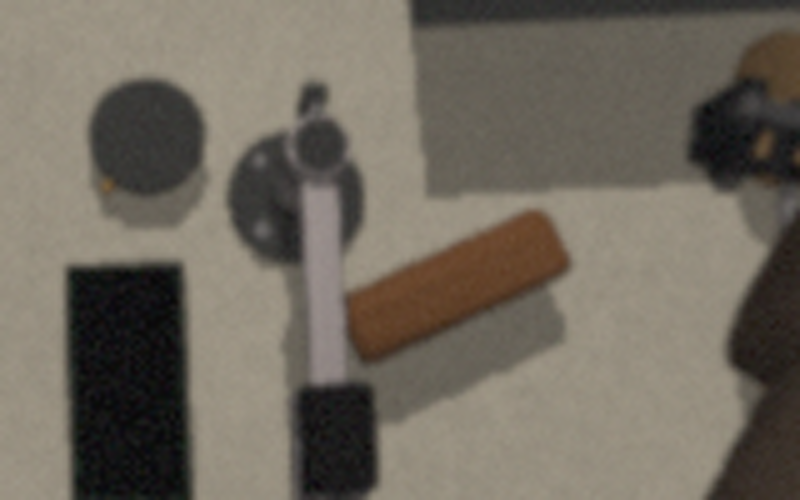

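The top view shows the bar vertical in the image from the cap (304,174) to the jaw at (309,235). It stayed seated against the stop at a heading of about 177.5°, so its start angle was about 0.2. Now I'll locate the jaw with the open gripper above it.

```bash
sed -i 's/^PIV=.*$/PIV=np.array([631,-132.]); PH0=np.radians(177.6)+np.pi\/2/' h.py; python3 - <<'E'
from h import *
j1=at_z('top',308.9,234.2,222); print(j1)
j2=at_z('side',291.7,172.5,222);print(j2)
th=np.pi/2;o,t=frame(th)
for off in(0,12): print(off,pos(th,180,off,0))
r.reach([j1[0]-25,j1[1],320],quat(th,-1))
im=save('wrist','wrist4.png')
for x in r.boxes_of('wrist','jaw')[:1]:
    print(x); u,v,w,h=x['box']; print(at_z('wrist',u,v,224).round(1),at_z('wrist',u-w/2,v-h/2,224).round(1),at_z('wrist',u+w/2,v+h/2,224).round(1))
print(r.read_time_s(),r.read_position())
E
```

```text
[ 446.61584248 -122.72173438  222.        ]
[ 443.1383534  -106.18080067  222.        ]
0 [np.float64(451.1578905822055), np.float64(-124.46238232874404), 0]
12 [np.float64(451.6603984269559), np.float64(-112.47290836755774), 0]
{'box': [251.7, 159.4, 55.3, 79.5], 'confidence': 0.73}
[ 451.7 -120.2  224. ] [ 480.7 -102.2  224. ] [ 420.9 -139.3  224. ]
15.2417 [ 422.80788533 -123.82731891  320.74490888]
```

View pics/wrist4.png

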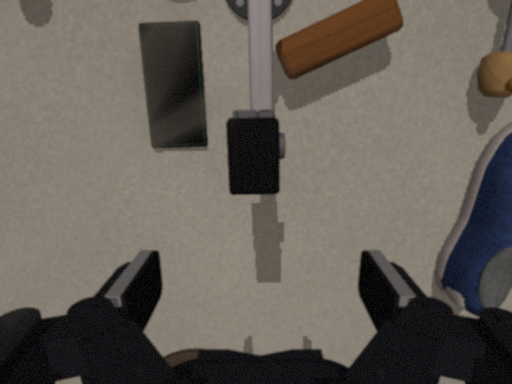

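The wrist view shows the jaw block at columns 228–279 and rows 118–194, aligned with the tool. A small grey knob sticks out behind it at (282,145).

```bash
python3 - <<'E'
from h import *
th=np.pi/2;o,t=frame(th);q=quat(th,-1)
c=at_z('wrist',253.7,156,224)[:2]; k=[at_z('wrist',u,v,224) for u,v in((228.5,156),(279,156),(253.7,118),(253.7,194))]
print(c,np.linalg.norm(k[0]-k[1]),np.linalg.norm(k[2]-k[3]), (c-PIV)@o,(c-PIV)@t)
c=c+2*t
r.reach([*c,290],q)
print(r.line_to([*c,197],100,stop_force=12),np.round(r.read_position(),1))
f0=np.array(r.read_wrist_force());r.gripper_close(60);r.hold(.2)
print(r.read_gripper_width(),r.read_grip_force(),f0.round(1),np.round(r.read_wrist_force(),1),np.round(r.read_position(),1),r.read_time_s())
np.save('c.npy',c)
E
```

```text
[ 454.14467522 -121.73440968] 36.432451475287216 55.307989634336636 177.1300709191299 2.8506533113496477
False [ 454.9 -120.   197.8]
37.252779358038026 61.123938113451004 [-0.5 -0.3  0.4] [-2.  -0.3  5.9] [ 454.4 -120.1  197.6] 17.325
```

```bash
python3 - <<'E'
from h import *
o,t=frame(np.pi/2); z0=r.read_position()[2]; c=np.load('c.npy')
zc=z0+28; b=c+2*t
r.line_to([*b,zc],30)
for i in range(3):
    r.hold(.2); p=r.read_position(); print(np.round(p,2),p[2]-z0,np.round(r.read_wrist_force(),1),r.read_gripper_width())
    e=z0+28-p[2]
    if abs(e)<.3: break
    zc+=e; r.line_to([*b,zc],20)
a=save('side','side5.png'); w=save('wrist','wrist5.png'); 
print([(np.round(x['box'],1).tolist(),round(x['confidence'],2)) for x in r.boxes_of('side','jaw')+r.boxes_of('side','mark')+r.boxes_of('wrist','mark')], r.read_time_s())
cv2.imwrite('pics/c5.png',np.hstack([cv2.resize(a[145:225,245:325],(400,400),interpolation=cv2.INTER_CUBIC),cv2.resize(w,(400,400))])[:,:,::-1])
E
```

```text
[ 454.4  -119.89  223.94] 26.353866181830142 [ 3.1 -8.8 -9.5] 37.042657901712
[ 454.38 -119.89  225.5 ] 27.916002890236 [ 4.7 -9.3 -9.2] 36.75903469093248
[([289.6, 169.4, 19.1, 9.7], 0.46), ([257.6, 270.0, 102.8, 152.7], 0.61)] 19.3333
```

View pics/c5.png

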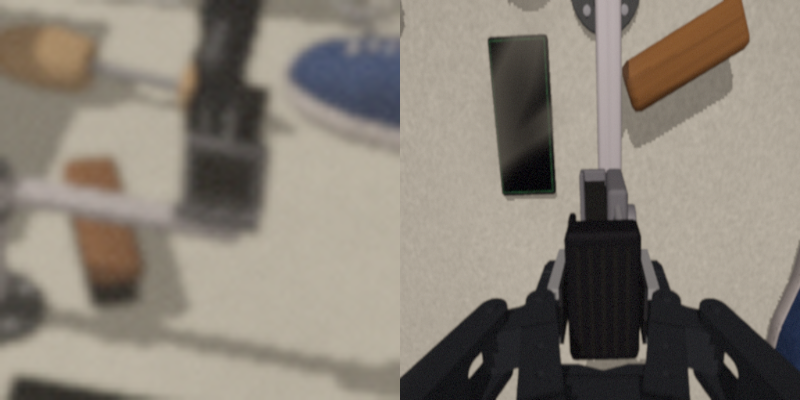

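The side and wrist views show the jaw raised between the fingers, with the bar straight and still seated. I'll check for slip by lowering toward closed and watching where the spring force jumps.

```bash
python3 - <<'E'
from h import *
o,t=frame(np.pi/2); c=np.load('c.npy'); b=c+2*t; z0=197.6
for dz in (14,4,2.5,1.5,.5,-.5,-1.5):
    s=r.line_to([*b,z0+dz],25); r.hold(.15)
    F=r.read_wrist_force(); print(dz,round(r.read_position()[2]-z0,2),np.round(F,1),round(r.read_gripper_width(),2))
    if F[2]>0: break
print(r.read_time_s())
E
```

```text
14 12.86 [ 2.  -9.1 -7.4] 37.29
4 3.24 [ 1.1 -7.6 -5.3] 36.65
2.5 1.82 [ 1.1 -8.1 -5.6] 37.1
1.5 0.88 [ 1.5 -7.7 -4.6] 36.71
0.5 0.18 [ 0.7 -8.9 -3.7] 36.65
-0.5 0.1 [-0.1 -7.   1.9] 36.8
22.5583
```

No slip: the jaw is closed at TCP z ≈ 197.75, so the mark is level at 225.75.

```bash
python3 - <<'E'
from h import *
o,t=frame(np.pi/2); c=np.load('c.npy'); b=c+2*t; T=225.75; zc=T+1.5
r.line_to([*b,zc],30)
for i in range(5):
    r.hold(.3); p=r.read_position(); print(np.round(p,2),np.round(r.read_wrist_force(),1))
    e=T-p[2]
    if abs(e)<.25: break
    zc+=e; r.line_to([*b,zc],20)
r.hold(.5); print(np.round(r.read_position(),2),r.read_grip_force())
save('wrist','wrist6.png')
for u,v,z in ((0,0,0),): pass
d=cv2.absdiff(cv2.imread('pics/wrist5.png'),cv2.imread('pics/wrist6.png')); print('diff',d.mean(),r.read_time_s())
E
```

```text
[ 454.4  -119.89  225.52] [  3.2  -8.6 -10.3]
[ 454.39 -119.91  225.52] 61.06446370482445
diff 2.2295769585503473 24.5667
```

```bash
python3 - <<'E'
from workcell import r
print(r.hand_in())
E
```

```text
the job is handed in; nothing more can be done
None
```

The arm is swung out and seated against its end stop, and the gripper is still holding the jaw 27.8 mm up (28 mm is level). I judged the mark from jaw travel, as the line wasn't visible, and handed in at about 25 s.

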